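# Clamp the glued block in the guarded bench clamp

## Robot

A 6-joint arm with a two-finger parallel gripper is mounted at the origin on the work surface. World frame = base frame: x ahead of the robot, y to its left, z up, the work surface at z = 0. Lengths are in m, angles in rad, forces in N, time in s.
With the tool pointing down it reaches from about 0.15 to 0.775 m from the base axis. Payload 6.1 kg.
Tool frame: the origin (TCP) lies at the very end of the fingers, on their centre line; the grasp point (between the pads) lies r.grip_depth behind it (r.grip_depth is the distance from the TCP to the grasp point, in m); z points along the fingers, y is the line along which they close (so a half turn about z gives the same grasp; the last joint's range is limited). The gripper opens to 85 mm and grips with 20 to 120 N. Pads are 22 mm wide; open, the fingers measure 114 mm over their backs; the gripper's body (76 mm by 85 mm) begins 54 mm behind the grasp point. The pads swing forward as they close: fully open they stand 13 mm farther back than shut.
Start: joints at [-1.328, 0.126, -0.04, 1.405, 0, 1.571], TCP at [0.126, -0.51, 0.231] pointing down, gripper open.
Joint ranges: [-2.72, 2.72], [-0.95, 1.95], [-1.27, 1.35], [-1.78, 2.02], [-1.46, 1.47], [-3.14, 3.14]. Speed limits (rad/s): [2.39, 2.39, 3.01, 3.14, 3.14, 3.14].

## Interface

Orientations are given as a unit quaternion [w, x, y, z].
In Python, from rig import r, cams, job gives the robot as it stands.
- The arm moves only by the tool play_rows, never from a script. Its argument "plan" is a list of rows, each a list of 7 numbers: the turn, a rotation vector about the tool's x, y, z normalised to -1 to 1, where 1 is 45 degrees, then the shift along the tool's x, y, z normalised to -1 to 1, where 1 is 0.2 m, then the gripper command: -1 is fully open, 1 is shut, values between are in proportion. In form: [[wx, wy, wz, dx, dy, dz, gripper], ...]. A call has 1 to 12 rows; each row is the pose to reach, as a shift and turn from the pose commanded when the call began, along the tool's axes at that moment; what a row does not reach only later rows make up. A row lasts 1/8 s, in which the tool goes at most 62.5 mm and 10.7 degrees, less where a joint would pass 70% of its speed; a pose out of reach is approached as far as the arm can. A call with a number of a shift or a turn outside -1 to 1 is refused whole. A call with a gripper value outside its range is refused whole. The fingers move at their own pace and stop on an object; "newtons" is the grip in N (left out, the last holds). Time passes only in rows, so rows that repeat a pose let the fingers close. It gives the time, the measured TCP pose, the force, the opening and the grip force at its end, in the units of the state.
- r.observe(): the state, without advancing time (a new reading comes with each control period).
- cams.get_image(name): name is "side" or "top"; returns a dict with "frame" (420x560x3 uint8, red, green, blue), "K" (3x3 intrinsics, pixels), "dist_coeffs" ([k1, k2, p1, p2, k3] as OpenCV has them; the pictures are not rectified), "R" (3x3) and "t" (3): a world point X has camera coordinates R X + t. Camera axes: x right, y down, z forward; pixel columns grow to the right and rows downward; lengths in m; the calibration is good to about 2 mm. A picture is of the moment at which its call begins. There is no depth.
- job.close_job(): hands the job in; it is judged then, once.
The state is a dict: "time": time; "q": joint angles; "qd": joint speeds; "joint_efforts": joint torques, N m; "position": TCP position; "ee_rot": TCP orientation; "force": force on the tool from outside, world axes, zero at the start; "moment": the same for the moment, N m; "width": finger opening in m; "grasp_force": force on a finger pad.
Only numpy, scipy, OpenCV 4.12 (cv2) and the standard library are available. Lean on these libraries where they do the work, as an engineer would, in place of code of your own. Each camera call takes 0.05 s, during which the arm holds its last target. There are 200 camera calls.

## Task

The glued wooden block waits in the channel of the bench clamp: with closed fingertips push it along the channel fully home against the end stop, then reach down through the square window of the yellow guard and press the red lever down to its stop so that the hold-down foot comes down over the block, and draw back out. Never touch the yellow guard, do not lift the block, and leave the glue bottle, the tin and the screwdriver where they are.

Things in the scene. Friction and masses are not known exactly. Their poses are not given: they have to be found in the camera images.
- press: The bench clamp: grey base plate 280 (x) x 340 (y) x 12 mm fixed to the bench, carrying channel, bridge, lever and guard. Origin at the centre of the plate's underside. Its x points away from the robot along the channel, y to the left, z up; its yaw is within 0.3 rad of the robot's. The channel's middle lies at y = -110 mm, the lever's and window's at y = +90 mm.
- channel_end (a point): Middle of the channel floor (12 mm above the bench) at the dark steel end stop, x = +120 mm, y = -110 mm on the clamp. Axes as the clamp's. The channel runs from here 200 mm towards the robot (-x) to its open end, between aluminium rails 66 mm apart, 8 mm thick, as high as the block (40 mm); open on top but for the bridge.
- block: Glued wooden block with a dark glue line, 120 (x) x 60 (y) x 40 mm (z), about 0.2 kg, loose in the channel with 3 mm play each side. Origin at the centre of its underside; x along the channel. Starts 50 to 90 mm short of the end stop. Home: its far end touches the stop, its origin then 60 mm before point channel_end. Pushed on its near end.
- guard: The fixed yellow guard, a cage of bars over the lever. Its frame is that of body press (origin and axes coincide). It spans x = -87 to +127 mm, y = +30 to +150 mm, up to a level top sheet 6 mm thick whose upper face is 130 mm above the bench. The only way in is the square window in the top. Not to be touched.
- window (a point): Centre of the window in the guard's top, level with the upper face; x = -25 mm, y = +90 mm on the clamp. The window is 90 x 90 mm, sides parallel to the clamp's x and y.
- lever_pad (a point): Centre of the upper face of the lever's red pad (36 (x) x 40 (y) x 10 mm), under the middle of the window. It moves with the lever: about 7 mm below the guard's top face with the lever right up, about 37 mm below it with the lever fully down.
- lever (a joint): Angle of the lever, rad: 0 right up, 0.25 down at its stop. Starts between 0 and 0.06. It hinges 120 mm beyond the pad (+x side), has no spring, moves against friction (about 3 N at the pad) and stays where it is left.
- foot (a joint): Travel of the black rubber hold-down foot, m: 0 up (22 mm clear of the block), 0.0205 down, then about 1.5 mm over the block. The lever drives it (0.082 m per rad). It hangs under a blue bridge that spans the channel at x = 80 to 110 mm on the clamp, its posts 42 to 62 mm either side of the channel's middle, its top 124 mm above the bench.
- glue: Yellow glue bottle, 56 mm across, 150 mm tall, standing loose on the bench right of the clamp or left of it. Origin at the centre of its underside. Not to be moved.
- tin: Green tin, 72 mm across, 60 mm tall, standing loose on the other side of the clamp from the glue bottle. Origin at the centre of its underside. Not to be moved.
- driver: Screwdriver with a red handle, 160 mm long and under 35 mm high, lying loose on the clamp's base plate between the channel and the guard, roughly along the clamp's x. Not to be moved.

How it is judged:
On the way, in this order (a step that is already met when the one before it is completed fails the run):
1. the block is pushed home against the end stop, the lever not yet pressed (x of block in the frame of channel_end above -0.064 m and value of joint lever below 0.12 rad), for 0.2 s.
2. the lever is pressed down to its stop through the window, with the block home (value of joint lever above 0.225 rad and x of block in the frame of channel_end above -0.064 m and x of the grasp point in the frame of window between -0.06 and 0.06 m and y of the grasp point in the frame of window between -0.06 and 0.06 m), for 0.1 s.
At the end, for the whole second after the job is handed in: The block lies flat in the channel within 4 mm of the end stop, at rest; the lever is down (0.225 rad or more of 0.25) and the foot with it (17.5 mm or more); glue bottle, tin and screwdriver are within 15 mm of where they started (value of joint lever above 0.225 rad and value of joint foot above 0.0175 m and x of block in the frame of channel_end above -0.064 m and z of block in the frame of channel_end below 0.004 m and linear speed of block below 0.01 m/s and distance of each of glue, tin, driver from where it was at the start of the episode below 0.015 m); the robot touches nothing.
It fails at once if the robot touches the yellow guard (contact force between any of the fingers, the arm and guard above 0.3 N).
It fails at once if the block is lifted (10 mm) or tipped (z of block in the frame of channel_end above 0.01 m or angle between block's own z axis and vertical above 0.15 rad).
It fails at once if the glue bottle, tin or screwdriver is moved (distance of any of glue, tin, driver from where it was at the start of the episode above 0.015 m).
It also fails if it takes over 45 s, if anything falls off the work surface, if the arm or the gripper's body presses on something with over 40 N, if the wrist force passes 120 N, or if a joint passes its speed limit or range.

## Working session

There is one attempt and no reset: what is moved stays moved. The work goes in short steps, Python scripts to look and compute and a tool call to move; the robot and the scene stay as the last step left them, time stands still between calls to the robot, and variables do not carry over. Pictures are saved under pics/ and viewed, at most 10 in all, crops included, and the job is handed in when it is done.

Besides the shell and the picture viewer there is one more tool, called after "Emit:" as a command line: name --pt "numbers of a row" for each row, then --argument value for the rest. play_rows: Moves the arm, as the interface text tells. Its arguments: {"type":"object","properties":{"plan":{"type":"array","items":{"type":"array","items":{"type":"number","minimum":-1,"maximum":1}}},"newtons":{"type":"number"}},"required":["plan"]}

```bash
mkdir -p pics
python3 - <<'E'
from rig import r,cams,job
import cv2,numpy as np
s=r.observe();print({k:np.round(v,3) for k,v in s.items()},r.grip_depth)
for n in("side","top"):
    d=cams.get_image(n);cv2.imwrite(f"pics/{n}0.png",d["frame"][:,:,::-1])
    np.savez(f"{n}0.npz",**d);print(n,d["K"].round(1).tolist(),d["dist_coeffs"],(-d["R"].T@d["t"]).round(3),d["R"].round(3).tolist())
E
```

```text
{'time': np.float64(0.0), 'q': array([-1.328,  0.126, -0.041,  1.405, -0.   ,  1.571]), 'qd': array([-0.001,  0.001, -0.001, -0.   , -0.   ,  0.001]), 'joint_efforts': array([ 2.0000e-03, -4.3592e+01,  3.5292e+01,  1.7000e-02,  0.0000e+00,
       -0.0000e+00]), 'position': array([ 0.126, -0.509,  0.231]), 'ee_rot': array([-0.001,  0.993,  0.121, -0.   ]), 'force': array([ 0.016, -0.635,  0.655]), 'moment': array([-0.01 , -0.029, -0.011]), 'grasp_force': np.float64(0.0), 'width': np.float64(0.085)} 0.0187
side [[428.4, 0.0, 279.3], [0.0, 428.4, 206.3], [0.0, 0.0, 1.0]] [-0.08094885  0.          0.          0.          0.        ] [ 0.392 -0.655  0.725] [[0.93, -0.368, -0.002], [-0.239, -0.599, -0.765], [0.28, 0.711, -0.645]]
top [[379.0, 0.0, 280.0], [0.0, 379.0, 209.6], [0.0, 0.0, 1.0]] [-0.10822702  0.          0.          0.          0.        ] [0.6   0.021 1.138] [[-0.012, -1.0, -0.023], [-0.998, 0.013, -0.058], [0.058, 0.022, -0.998]]
```

View pics/top0.png

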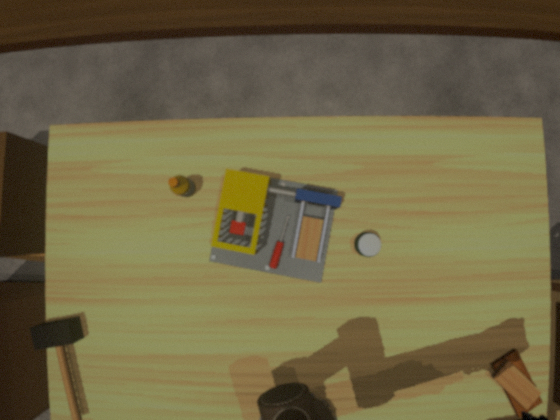

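View pics/side0.png

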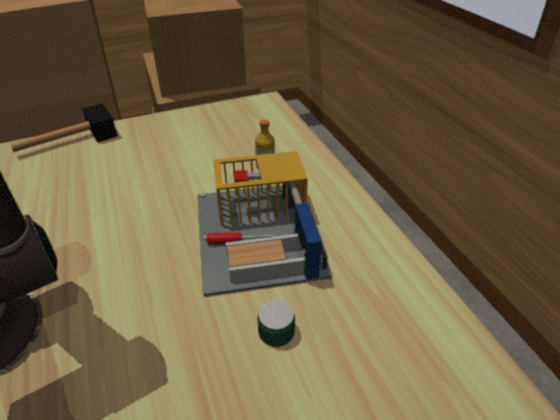

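Top: the guard spans about (212–270, 170–253) with the red pad at (237,227). The block is at (310,238), the bridge at (318,197), the glue bottle at (180,185), the tin at (368,243) and the screwdriver at (277,250). The side view agrees. Next I'll enlarge a crop of each view and measure with masks.

```bash
cat > h.py <<'E'
import numpy as np,cv2
def load(n): return dict(np.load(n+".npz"))
def cast(d,px,z):
    p=cv2.undistortPoints(np.float64(px).reshape(-1,1,2),d["K"],d["dist_coeffs"]).reshape(-1,2)
    v=np.c_[p,np.ones(len(p))]@d["R"]; c=-d["R"].T@d["t"]
    z=np.broadcast_to(z,len(p))
    return c+v*((z-c[2])/v[:,2])[:,None]
def proj(d,X): return cv2.projectPoints(np.float64(X).reshape(-1,1,3),cv2.Rodrigues(d["R"])[0],d["t"],d["K"],d["dist_coeffs"])[0].reshape(-1,2)
def mask(f,lo,hi):
    h=cv2.cvtColor(f,cv2.COLOR_RGB2HSV); m=cv2.inRange(h,lo,hi)
    return m
def big(m):
    c=max(cv2.findContours(m,cv2.RETR_EXTERNAL,cv2.CHAIN_APPROX_NONE)[0],key=cv2.contourArea); return c
E
python3 - <<'E'
from h import *
for n,(u,v,w,h) in dict(top=(200,160,150,125),side=(190,140,150,155)).items():
    d=load(n+"0"); f=d["frame"]
    k=5 if n=="top" else 3.8
    cv2.imwrite(f"pics/{n}crop.png",cv2.resize(f[v:v+h,u:u+w,::-1],None,fx=k,fy=k,interpolation=cv2.INTER_CUBIC))
    hsv=cv2.cvtColor(f,cv2.COLOR_RGB2HSV)
    for q in ([(240,190),(216,240),(237,227),(310,238),(318,199),(270,265),(225,260)] if n=="top" else [(280,170),(240,175),(255,253),(308,245),(220,260)]): print(n,q,hsv[q[1],q[0]])
d=load("top0");f=d["frame"]
for nm,lo,hi,z,roi in [("yellow",(20,200,120),(32,255,255),.13,(205,165,70,95)),("block",(5,90,90),(22,200,255),.052,(290,205,40,65)),("blue",(105,120,40),(125,255,255),.124,(290,180,60,35)),("pad",(0,180,120),(6,255,255),.12,(225,212,28,28))]:
    m=np.zeros(f.shape[:2],np.uint8);x,y,w,h=roi;m[y:y+h,x:x+w]=mask(f,lo,hi)[y:y+h,x:x+w]
    rc=cv2.minAreaRect(big(m));b=cv2.boxPoints(rc);P=cast(d,b,z)
    print(nm,b.round(1).tolist(),"\n",P[:,:2].round(4).tolist(),"ctr",P.mean(0).round(4),"sides",np.linalg.norm(np.diff(P[:3],axis=0),axis=1).round(4),"ang",[round(float(np.arctan2(*(P[i+1]-P[i])[1::-1])),3) for i in (0,1)])
E
```

```text
top (240, 190) [ 26 250 146]
top (216, 240) [ 26 211 138]
top (237, 227) [  4 203 146]
top (310, 238) [ 18 137 143]
top (318, 199) [110 119  92]
top (270, 265) [  6 179 127]
top (225, 260) [ 30  27 105]
side (280, 170) [ 21 184 166]
side (240, 175) [  1 211 151]
side (255, 253) [ 14 125 161]
side (308, 245) [107 159  48]
side (220, 260) [ 30   2 103]
yellow [[211.10000610351562, 245.10000610351562], [226.10000610351562, 168.10000610351562], [268.70001220703125, 176.5], [253.6999969482422, 253.39999389648438]] 
 [[0.5666, 0.2286], [0.7731, 0.1875], [0.7486, 0.0725], [0.5436, 0.1145]] ctr [0.658  0.1507 0.13  ] sides [0.2106 0.1175] ang [-0.196, -1.781]
block [[295.0, 256.8999938964844], [302.6000061035156, 215.1999969482422], [323.29998779296875, 219.0], [315.70001220703125, 260.70001220703125]] 
 [[0.528, 0.0038], [0.6468, -0.0195], [0.6353, -0.0786], [0.5166, -0.055]] ctr [ 0.5817 -0.0373  0.052 ] sides [0.1211 0.0602] ang [-0.194, -1.764]
blue [[296.79998779296875, 197.60000610351562], [298.20001220703125, 189.60000610351562], [339.6000061035156, 196.8000030517578], [338.20001220703125, 204.8000030517578]] 
 [[0.6911, -0.0021], [0.7127, -0.0062], [0.6919, -0.1168], [0.6704, -0.1126]] ctr [ 0.6915 -0.0594  0.124 ] sides [0.022  0.1125] ang [-0.186, -1.757]
pad [[229.39999389648438, 231.89999389648438], [231.6999969482422, 220.5], [244.39999389648438, 223.10000610351562], [242.10000610351562, 234.39999389648438]] 
 [[0.6013, 0.1806], [0.6319, 0.1743], [0.6246, 0.1399], [0.5942, 0.1463]] ctr [0.613  0.1603 0.12  ] sides [0.0312 0.0351] ang [-0.204, -1.778]
```

View pics/topcrop.png

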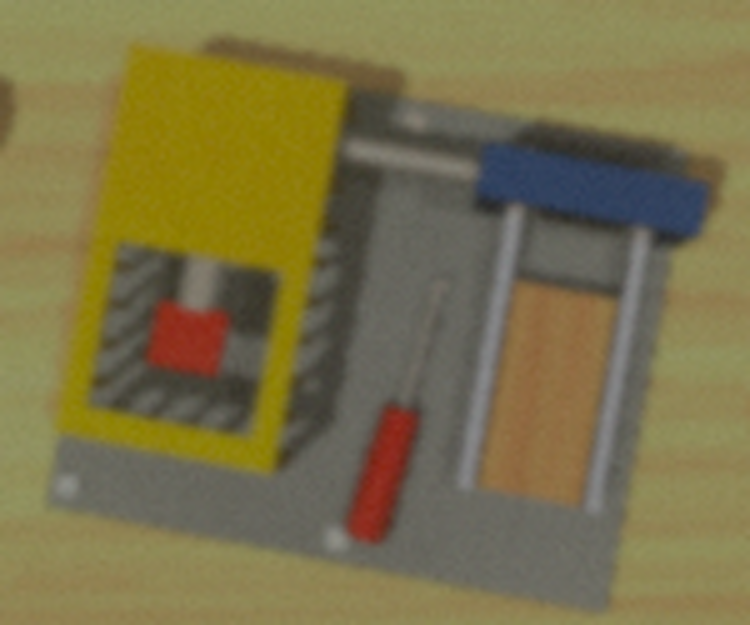

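View pics/sidecrop.png

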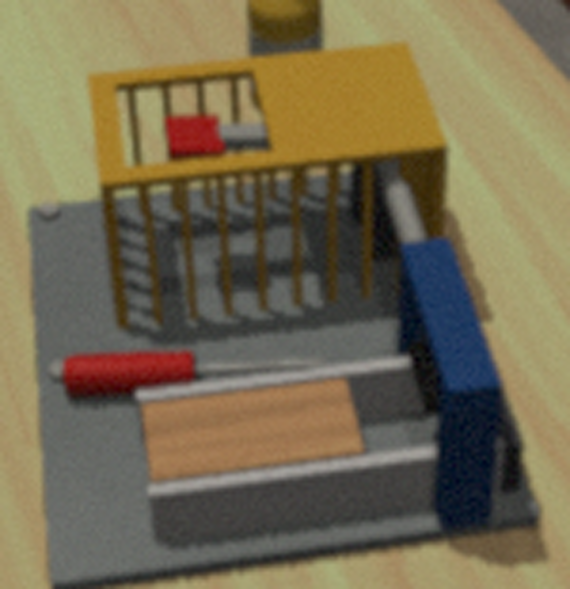

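The estimates agree: clamp origin (0.621, 0.066), yaw -0.195. The block's x on the clamp is -0.018, so it needs to travel about 78 mm. The window centre is at (0.614, 0.159). I'll move above the open end of the channel.

Emit:
play_rows --pt "0 0 0 0.26 -0.22 0 1" --pt "0 0 0 0.52 -0.43 0 1" --pt "0 0 0 0.78 -0.65 0 1" --pt "0 0 0 0.78 -0.65 0 1" --pt "0 0 0 0.78 -0.65 0 1" --newtons 40

```text
time: 0.72
position: [0.2468, -0.3455, 0.2313]
ee_rot: [0.0, 0.993, 0.122, -0.0]
force: [-0.2, -0.5, -0.0]
width: 0.0002
grasp_force: 0.0
```

Emit:
play_rows --pt "0 0 0 0.26 -0.22 0 1" --pt "0 0 0 0.52 -0.43 0 1" --pt "0 0 0 0.78 -0.65 0 1" --pt "0 0 0 0.78 -0.65 0 1" --pt "0 0 0 0.78 -0.65 0 1"

```text
time: 1.35
position: [0.367, -0.1827, 0.231]
ee_rot: [0.0, 0.993, 0.122, -0.0]
force: [-0.3, -0.7, 0.2]
width: -0.0
grasp_force: 0.0
```

Emit:
play_rows --pt "0 0 0.18 0.26 -0.22 0 1" --pt "0 0 0.37 0.52 -0.43 0 1" --pt "0 0 0.558 0.78 -0.65 0 1" --pt "0 0 0.558 0.78 -0.65 0 1" --pt "0 0 0.558 0.78 -0.65 0 1" --pt "0 0 0.558 0.78 -0.65 0 1"

```text
time: 2.1
position: [0.4801, -0.0601, 0.2313]
ee_rot: [-0.016, 0.997, -0.071, 0.0]
force: [-0.4, -0.2, 0.2]
width: -0.0005
grasp_force: 0.0
```

Emit:
play_rows --pt "0 0 0 0 0 0 1" --pt "0 0 0 0 0 0 1"

```text
time: 2.35
position: [0.4805, -0.0592, 0.2316]
ee_rot: [-0.016, 0.997, -0.07, 0.001]
force: [0.2, -0.1, 0.0]
width: 0.0003
grasp_force: 0.0
```

```bash
cat >> h.py <<'E'
from scipy.spatial.transform import Rotation as Ro
YAW=-.195; P0=np.array([.621,.066]); RP=np.array([[np.cos(YAW),-np.sin(YAW)],[np.sin(YAW),np.cos(YAW)]])
def go(s,x,y,z):
    "row (turn, shift) from measured pose to clamp x,y at world z, tool down, aligned"
    t=np.r_[P0+RP@[x,y],z]; R=Ro.from_quat(np.roll(s["ee_rot"],-1))
    T=Ro.from_quat([np.cos(YAW/2),np.sin(YAW/2),0,0])
    print("clamp now",(RP.T@(s["position"][:2]-P0)).round(4),s["position"][2].round(4),"F",s["force"].round(1),"turn",((R.inv()*T).as_rotvec()/(np.pi/4)).round(3),"shift",(R.inv().apply(t-s["position"])/.2).round(3))
E
python3 - <<'E'
from h import *
from rig import r,cams
d=cams.get_image("side");cv2.imwrite("pics/s1.png",d["frame"][:,:,::-1])
s=r.observe(); go(s,-.115,-.11,.231)
E
```

```text
clamp now [-0.1134 -0.1499] 0.2316 F [ 0.  -0.6 -0.1] turn [-0.04   0.002  0.069] shift [ 0.003 -0.199  0.009]
```

Emit:
play_rows --pt "-0.04 0 0.07 0 -0.2 0.01 1" --pt "-0.04 0 0.07 0 -0.2 0.01 1" --pt "-0.04 0 0.07 0 -0.2 0.01 1" --pt "-0.04 0 0.07 0 -0.2 0.01 1"

```text
time: 2.9
position: [0.4809, -0.0588, 0.2306]
ee_rot: [-0.016, 0.997, -0.07, -0.0]
force: [-0.3, 0.0, -0.5]
width: -0.0001
grasp_force: 0.0
```

Emit:
play_rows --pt "0 0 0 0 0 0.2 1" --pt "0 0 0 0 0 0.4 1" --pt "0 0 0 0 0 0.5 1" --pt "0 0 0 0 0 0.5 1" --pt "0 0 0 0 0 0.5 1"

```text
time: 3.52
position: [0.4814, -0.0574, 0.1317]
ee_rot: [-0.016, 0.997, -0.069, 0.0]
force: [-0.0, -0.5, 1.1]
width: 0.0002
grasp_force: 0.0
```

Run:
```python
from h import *
from rig import r,cams
d=cams.get_image("side");cv2.imwrite("pics/s2.png",cv2.resize(d["frame"][100:320,130:380,::-1],None,fx=2.5,fy=2.5))
s=r.observe(); go(s,-.115,-.11,.032)
```

```text
clamp now [-0.1128 -0.1481] 0.1319 F [-0.2  0.1  0.5] turn [-0.042  0.002  0.073] shift [-0.    -0.174  0.506]
```

View pics/s2.png

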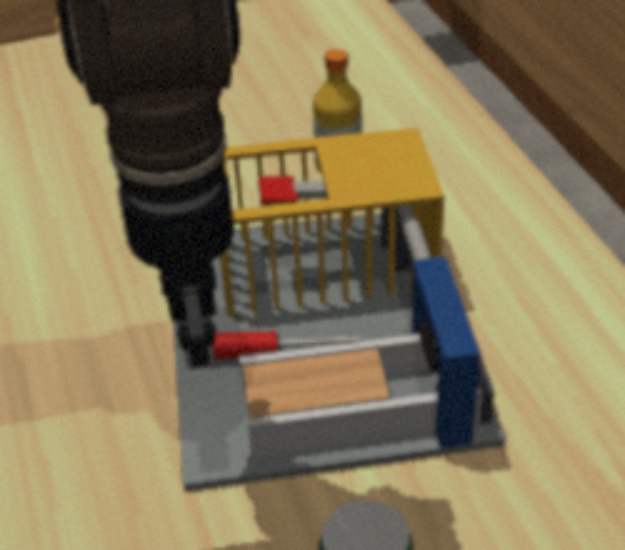

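The picture shows the closed fingertips at about (200,350), over the plate before the channel. They are 38 mm short sideways, because the last lateral correction wasn't carried out. I'll check the joints.

Run:
```python
from rig import r
s=r.observe();print(s["q"].round(3),s["ee_rot"].round(4),[a for a in dir(r) if a[0]!="_"])
```

```text
[-0.139  0.071 -0.32   1.181  0.033  3.141] [-1.650e-02  9.975e-01 -6.880e-02  8.000e-04] ['Unreachable', 'grip_depth', 'observe']
```

Joint 6 sits at its +3.14 limit. I'll turn the tool a quarter turn back, so the fingers close along the clamp's x.

Emit:
play_rows --pt "0 0 -0.2 0 0 0 1" --pt "0 0 -0.4 0 0 0 1" --pt "0 0 -0.6 0 0 0 1" --pt "0 0 -0.8 0 0 0 1" --pt "0 0 -0.96 0 0 0 1" --pt "0 0 -0.96 0 0 0 1"

```text
time: 4.32
position: [0.4816, -0.0574, 0.1318]
ee_rot: [-0.015, 0.953, 0.303, 0.007]
force: [0.1, -0.2, -0.7]
width: 0.0001
grasp_force: 0.0
```

Emit:
play_rows --pt "0 0 -0.2 0 0 0 1" --pt "0 0 -0.4 0 0 0 1" --pt "0 0 -0.6 0 0 0 1" --pt "0 0 -0.8 0 0 0 1" --pt "0 0 -0.96 0 0 0 1" --pt "0 0 -0.96 0 0 0 1" --pt "0 0 -0.96 0 0 0 1"

```text
time: 5.2
position: [0.4811, -0.0573, 0.131]
ee_rot: [-0.012, 0.775, 0.631, 0.011]
force: [-1.3, -0.1, -0.3]
width: 0.0003
grasp_force: 0.0
```

```bash
sed -i 's|T=Ro.*|h=(YAW+np.pi/2)/2; T=Ro.from_quat([np.cos(h),np.sin(h),0,0])|' h.py
python3 - <<'E'
from h import *
from rig import r
s=r.observe();print(s["q"].round(3)); go(s,-.125,-.11,.132)
E
```

```text
[-0.139  0.071 -0.321  1.18   0.033  1.636]
clamp now [-0.1134 -0.1481] 0.131 F [-1.3 -0.1 -0.3] turn [-0.005 -0.042 -0.011] shift [ 0.19  -0.06   0.001]
```

Emit:
play_rows --pt "-0.005 -0.042 -0.01 0.19 -0.06 0 1" --pt "-0.005 -0.042 -0.01 0.19 -0.06 0 1" --pt "-0.005 -0.042 -0.01 0.19 -0.06 0 1" --pt "-0.005 -0.042 -0.01 0.19 -0.06 0 1"

```text
time: 5.7
position: [0.4768, -0.0183, 0.1319]
ee_rot: [-0.0, 0.772, 0.635, -0.0]
force: [-0.5, 0.3, 0.6]
width: -0.0001
grasp_force: 0.0
```

Run:
```python
from h import *
from rig import r,cams
s=r.observe();go(s,-.125,-.11,.032)
# true channel line cross-check: side view block-rail
d=cams.get_image("side");cv2.imwrite("pics/s3.png",cv2.resize(d["frame"][100:320,130:380,::-1],None,fx=2.5,fy=2.5))
```

```text
clamp now [-0.1252 -0.1107] 0.1319 F [-0.5  0.3  0.6] turn [-0.001  0.     0.001] shift [0.003 0.001 0.5  ]
```

View pics/s3.png

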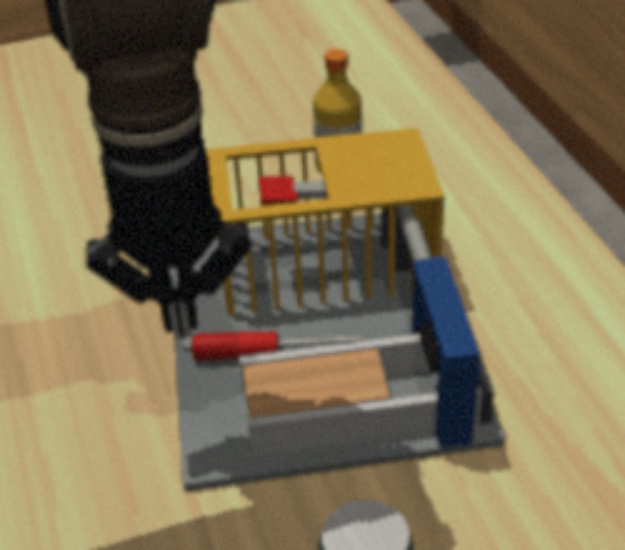

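The gripper has turned. The closed tips are at about (180,325) and the knuckles stick out to the sides about 55 mm above them, which clears the rails, bridge and guard. I'll lower it behind the block.

Emit:
play_rows --pt "0 0 0 0 0 0.15 1" --pt "0 0 0 0 0 0.3 1" --pt "0 0 0 0 0 0.42 1" --pt "0 0 0 0 0 0.49 1" --pt "0 0 0 0 0 0.49 1" --pt "0 0 0 0 0 0.49 1"

```text
time: 6.5
position: [0.4773, -0.0179, 0.0348]
ee_rot: [0.0, 0.772, 0.636, 0.0]
force: [0.2, -0.2, 0.9]
width: -0.0
grasp_force: 0.0
```

Emit:
play_rows --pt "0 0 0 0 0.05 0 1" --pt "0 0 0 0 0.1 0 1" --pt "0 0 0 0 0.15 0 1" --pt "0 0 0 0 0.2 0 1" --pt "0 0 0 0 0.25 0 1" --pt "0 0 0 0 0.3 0 1" --pt "0 0 0 0 0.35 0 1" --pt "0 0 0 0 0.4 0 1" --pt "0 0 0 0 0.4 0 1"

```text
time: 7.62
position: [0.5566, -0.0333, 0.0338]
ee_rot: [0.0, 0.772, 0.636, 0.0]
force: [-0.3, 0.2, -0.5]
width: -0.0
grasp_force: 0.0
```

Run:
```python
from h import *
from rig import r
s=r.observe();go(s,-.015,-.11,.034)
```

```text
clamp now [-0.0439 -0.1099] 0.0338 F [-0.3  0.2 -0.5] turn [0.001 0.    0.003] shift [-0.001  0.145 -0.001]
```

Emit:
play_rows --pt "0 0 0 0 0.02 0 1" --pt "0 0 0 0 0.04 0 1" --pt "0 0 0 0 0.06 0 1" --pt "0 0 0 0 0.08 0 1" --pt "0 0 0 0 0.1 0 1" --pt "0 0 0 0 0.11 0 1" --pt "0 0 0 0 0.12 0 1" --pt "0 0 0 0 0.12 0 1"

```text
time: 8.62
position: [0.579, -0.0377, 0.034]
ee_rot: [0.0, 0.772, 0.636, -0.0]
force: [-0.9, -0.6, -0.2]
width: -0.0003
grasp_force: 0.2
```

Emit:
play_rows --pt "0 0 0 0 0.01 0 1" --pt "0 0 0 0 0.02 0 1" --pt "0 0 0 0 0.025 0 1" --pt "0 0 0 0 0.025 0 1"

```text
time: 9.12
position: [0.5837, -0.0386, 0.0339]
ee_rot: [-0.0, 0.772, 0.636, -0.0]
force: [-2.0, -0.7, 1.0]
width: 0.0
grasp_force: 0.9
```

Run:
```python
from h import *
from rig import r,cams
s=r.observe();go(s,-.015,-.11,.034)
d=cams.get_image("side");cv2.imwrite("pics/s4.png",cv2.resize(d["frame"][180:300,190:340,::-1],None,fx=4,fy=4,interpolation=2))
```

```text
clamp now [-0.0163 -0.1099] 0.0339 F [-2.  -0.7  1. ] turn [-0.001  0.     0.003] shift [-0.001  0.007 -0.   ]
```

View pics/s4.png

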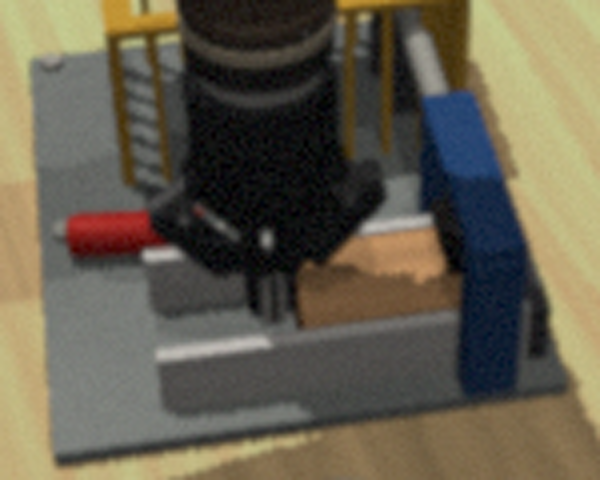

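The block (near end at about (300,290) in the crop) has moved in under the bridge. I'll push on in small steps until the force rises.

Emit:
play_rows --pt "0 0 0 0 0.008 0 1" --pt "0 0 0 0 0.015 0 1" --pt "0 0 0 0 0.015 0 1" --pt "0 0 0 0 0.015 0 1"

```text
time: 9.68
position: [0.5843, -0.0387, 0.0339]
ee_rot: [-0.002, 0.772, 0.636, -0.002]
force: [-11.1, 2.2, 6.8]
width: 0.0004
grasp_force: 5.4
```

Emit:
play_rows --pt "0 0 0 0 0.008 0 1" --pt "0 0 0 0 0.015 0 1" --pt "0 0 0 0 0.015 0 1" --pt "0 0 0 0 0.015 0 1"

```text
time: 10.18
position: [0.5844, -0.0388, 0.0338]
ee_rot: [-0.004, 0.772, 0.636, -0.003]
force: [-19.4, 3.2, 14.9]
width: -0.0003
grasp_force: 10.4
```

A sharp force rise with no further motion means the block is home. I'll back off, then rise.

Emit:
play_rows --pt "0 0 0 0 -0.03 0 1" --pt "0 0 0 0 -0.1 0 1" --pt "0 0 0 0 -0.2 0 1" --pt "0 0 0 0 -0.2 0 1" --pt "0 0 0 0 -0.2 -0.2 1" --pt "0 0 0 0 -0.2 -0.45 1" --pt "0 0 0 0 -0.2 -0.7 1" --pt "0 0 0 0 -0.2 -0.98 1" --pt "0 0 0 0 -0.2 -0.98 1" --pt "0 0 0 0 -0.2 -0.98 1"

```text
time: 11.42
position: [0.5509, -0.0322, 0.2295]
ee_rot: [0.0, 0.772, 0.636, -0.0]
force: [0.6, -0.0, -0.6]
width: -0.0
grasp_force: 0.0
```

Run:
```python
from h import *
from rig import r,cams
s=r.observe();go(s,-.025,.09,.23)
for n in("side","top"):
    d=cams.get_image(n);np.savez(n+"1.npz",**d)
    m=mask(d["frame"],(5,90,70),(22,200,255)) if n=="top" else None
    if n=="top":
        M=np.zeros_like(m);M[185:265,290:345]=m[185:265,290:345]
        P=cast(d,big(M).reshape(-1,2),.052)[:,:2];print("block clamp x range",((P-P0)@RP).min(0),((P-P0)@RP).max(0))
    else: cv2.imwrite("pics/s5.png",cv2.resize(d["frame"][130:300,190:340,::-1],None,fx=3.5,fy=3.5,interpolation=2))
```

```text
clamp now [-0.0498 -0.1099] 0.2295 F [ 0.6 -0.  -0.6] turn [0.    0.    0.003] shift [ 0.999  0.126 -0.003]
block clamp x range [-9.91465861e-05 -1.39614779e-01] [ 0.0814937  -0.07864895]
```

View pics/s5.png

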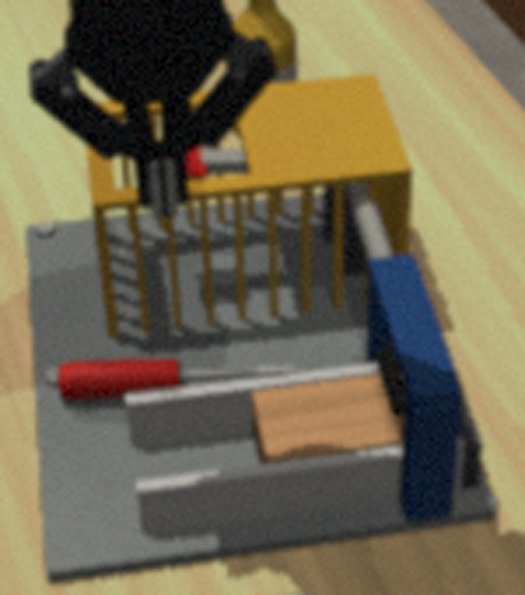

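The block's near end is at clamp x ≈ 0.000, so it is home. Nothing else has moved. The linkage half-width about 40 mm above the tip is around 27 mm, which fits the 45 mm half-window. Now I'll move over the window.

Emit:
play_rows --pt "0 0 0 0.25 0.03 0 1" --pt "0 0 0 0.5 0.06 0 1" --pt "0 0 0 0.75 0.1 0 1" --pt "0 0 0 1 0.126 0 1" --pt "0 0 0 1 0.126 0 1" --pt "0 0 0 1 0.126 0 1" --pt "0 0 0 1 0.126 0 1"

```text
time: 12.4
position: [0.6131, 0.1582, 0.2295]
ee_rot: [-0.0, 0.772, 0.635, -0.001]
force: [-0.4, -0.7, -0.3]
width: -0.0002
grasp_force: 0.0
```

Run:
```python
from h import *
from rig import r,cams
s=r.observe();print(s["q"].round(2));go(s,-.025,.09,.14)
a=load("side1");f=a["frame"]
# guard window check in side view: top-sheet corners at z=.13
for w in [(-.07,.045),(.02,.045),(.02,.135),(-.07,.135)]: pass
X=[np.r_[P0+RP@np.array(w),.13] for w in [(-.087,.03),(.127,.03),(.127,.15),(-.087,.15),(-.07,.045),(.02,.045),(.02,.135),(-.07,.135)]]
g=load("side0");im=cv2.resize(g["frame"][140:220,200:320,::-1],None,fx=6,fy=6,interpolation=2)
for p in proj(g,X): cv2.circle(im,tuple(np.int32(((p-[200,140])+.5)*6-.5)),3,(255,0,255),-1)
cv2.imwrite("pics/chk.png",im)
```

```text
[ 0.25  0.34  0.23  1.46 -0.    2.02]
clamp now [-0.0257  0.0889] 0.2295 F [-0.4 -0.7 -0.3] turn [-0.002  0.001  0.001] shift [0.006 0.004 0.447]
```

View pics/chk.png

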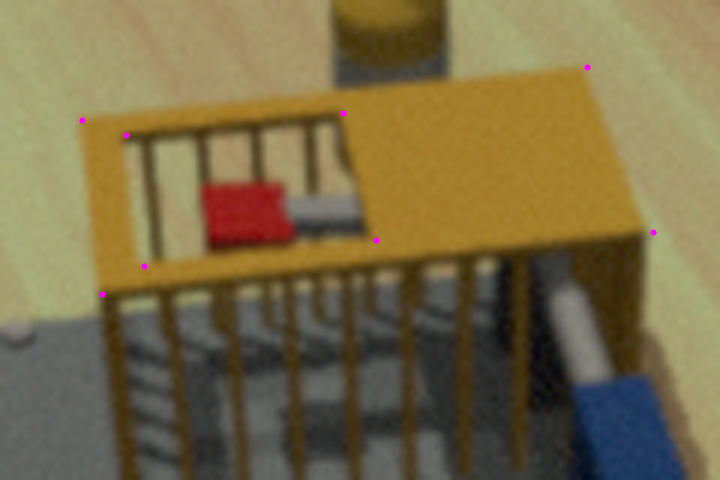

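The drawn window corners match the picture to about 1 px (2–3 mm). I'll go down through the window slowly.

Emit:
play_rows --pt "0 0 0 0 0.0 0.15 1" --pt "0 0 0 0 0 0.3 1" --pt "0 0 0 0 0 0.42 1" --pt "0 0 0 0 0 0.45 1" --pt "0 0 0 0 0 0.47 1" --pt "0 0 0 0 0 0.49 1" --pt "0 0 0 0 0 0.51 1" --pt "0 0 0 0 0 0.53 1" --pt "0 0 0 0 0 0.55 1" --pt "0 0 0 0 0 0.57 1" --pt "0 0 0 0 0 0.57 1"

```text
time: 13.78
position: [0.6132, 0.1594, 0.1155]
ee_rot: [-0.0, 0.772, 0.636, -0.0]
force: [0.8, 0.3, -0.9]
width: 0.0001
grasp_force: 0.0
```

Emit:
play_rows --pt "0 0 0 0 0 0.02 1" --pt "0 0 0 0 0 0.04 1" --pt "0 0 0 0 0 0.06 1" --pt "0 0 0 0 0 0.08 1" --pt "0 0 0 0 0 0.1 1" --pt "0 0 0 0 0 0.1 1" --pt "0 0 0 0 0 0.1 1"

```text
time: 14.65
position: [0.6136, 0.1592, 0.0957]
ee_rot: [0.0, 0.772, 0.636, -0.0]
force: [-0.2, -0.7, 0.7]
width: 0.0
grasp_force: 0.0
```

Emit:
play_rows --pt "0 0 0 0 0 0.01 1" --pt "0 0 0 0 0 0.02 1" --pt "0 0 0 0 0 0.025 1" --pt "0 0 0 0 0 0.025 1"

```text
time: 15.15
position: [0.614, 0.1593, 0.0933]
ee_rot: [0.001, 0.772, 0.636, 0.001]
force: [-3.7, -0.6, 13.3]
width: -0.0001
grasp_force: 6.6
```

Run:
```python
from h import *
from rig import r,cams
s=r.observe();go(s,-.025,.09,.09)
d=cams.get_image("side");cv2.imwrite("pics/s6.png",cv2.resize(d["frame"][110:290,200:340,::-1],None,fx=3.3,fy=3.3,interpolation=2))
```

```text
clamp now [-0.025   0.0902] 0.0933 F [-3.7 -0.6 13.3] turn [ 0.003 -0.001  0.003] shift [-0.001 -0.     0.016]
```

View pics/s6.png

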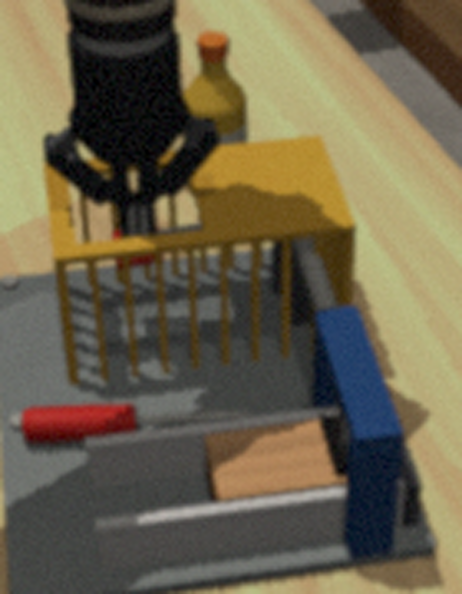

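The fingers stand centred in the window on the red pad at about (135,245). The TCP is 36.7 mm below the guard's top with 13 N on it, so the lever is at its stop. I'll press briefly a little firmer and then draw straight up.

Emit:
play_rows --pt "0 0 0 0 0 0.006 1" --pt "0 0 0 0 0 0.006 1" --pt "0 0 0 0 0 0.006 1"

```text
time: 15.58
position: [0.6141, 0.1593, 0.0931]
ee_rot: [0.001, 0.772, 0.636, 0.001]
force: [-5.1, -2.3, 16.5]
width: -0.0003
grasp_force: 9.2
```

Emit:
play_rows --pt "0 0 0 0 0 -0.03 1" --pt "0 0 0 0 0 -0.1 1" --pt "0 0 0 0 0 -0.2 1" --pt "0 0 0 0 0 -0.35 1" --pt "0 0 0 0 0 -0.5 1" --pt "0 0 0 0 0 -0.7 1" --pt "0 0 0 0 0 -0.8 1" --pt "0 0 0 0 0 -0.8 1" --pt "0 0 0 0 0 -0.8 1"

```text
time: 16.7
position: [0.6132, 0.1593, 0.2485]
ee_rot: [-0.0, 0.772, 0.636, -0.001]
force: [0.1, -0.7, 0.2]
width: -0.0004
grasp_force: 0.0
```

Run:
```python
from h import *
from rig import r,cams
s=r.observe();go(s,-.025,.09,.25)
a,b=load("side0"),cams.get_image("side")
def reds(d):
    m=mask(d["frame"],(0,170,60),(8,255,255))|mask(d["frame"],(174,170,60),(180,255,255))
    n,_,st,c=cv2.connectedComponentsWithStats(m); return [(st[i].tolist(),c[i].round(1).tolist()) for i in range(1,n) if st[i,4]>15]
print(reds(a));print(reds(b))
X=[np.r_[P0+RP@np.array([-.025,.09]),z] for z in (.12,.093)];print(proj(a,X))
t=cams.get_image("top");M=mask(t["frame"],(5,90,70),(22,200,255));M[:185]=0;M[265:]=0;M[:,:290]=0;M[:,345:]=0
P=cast(t,big(M).reshape(-1,2),.052)[:,:2];print("block",((P-P0)@RP).min(0))
```

```text
clamp now [-0.0257  0.0901] 0.2485 F [ 0.1 -0.7  0.2] turn [-0.002  0.001  0.003] shift [-0.     0.004 -0.008]
[([234, 170, 15, 11, 129], [240.3, 175.3]), ([207, 233, 34, 10, 280], [222.7, 237.2])]
[([234, 178, 13, 4, 32], [240.8, 179.8]), ([207, 233, 34, 11, 288], [222.8, 237.4])]
[[241.13203395 174.07247752]
 [241.77889414 183.02293961]]
block [-0.00290983 -0.13839726]
```

```bash
python3 -c "
from rig import job
print(job.close_job())"
```

```text
the job is handed in; nothing more can be done
None
```

I pushed the block home against the end stop, pressed the lever to its stop through the window, drew the arm back out and handed the job in at about 17 s. The hand-in returned no verdict, but the last camera and force readings matched the goal, and I saw no sign of touching the guard or moving the loose items.

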